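# Return the empty tin through the flap of the stall's returns box

## Robot

A 6-joint arm with a two-finger parallel gripper is mounted at the origin on the work surface. World frame = base frame: x ahead of the robot, y to its left, z up, the work surface at z = 0. Lengths are in mm, angles in degrees, forces in N, time in s.
With the tool pointing down it reaches from about 325 to 1000 mm from the base axis. Payload 5.1 kg.
Tool frame: the origin (TCP) lies at the very end of the fingers, on their centre line; the grasp point (between the pads) lies grip_point_offset behind it (grip_point_offset is the distance from the TCP to the grasp point, in mm); z points along the fingers, y is the line along which they close (so a half turn about z gives the same grasp; the last joint's range is limited). The gripper opens to 85 mm and grips with 20 to 120 N. Pads are 22 mm wide; open, the fingers measure 114 mm over their backs; the gripper's body (76 mm by 85 mm) begins 54 mm behind the grasp point. The pads swing forward as they close: fully open they stand 13 mm farther back than shut.
Start: joints at [60.871, 7.093, 94.555, -0, 78.352, -4.733], TCP at [268.501, 591.939, 231.322] pointing down, gripper open.
Joint ranges: [-149.61, 149.61], [-58.7, 133.49], [1.44, 155.28], [-77.14, 257.14], [18.33, 153.61], [-166.67, 166.67]. Speed limits (degrees/s): [147.25, 147.25, 180, 180, 180, 180].

## Interface

Orientations are given as a 3x3 rotation matrix whose columns are the frame's x, y, z axes.
In Python, from plant import * gives the robot as it stands.
- The arm moves only by the tool step_arm, never from a script. Its argument "motion" is a list of rows, each an object of numbers: "wx", "wy", "wz": the turn, a rotation vector about the tool's x, y, z in degrees; "tx", "ty", "tz": the shift along the tool's x, y, z in m; "jaw": the closure, from -1 (fully open) to 1 (shut). A call has 1 to 20 rows; each row is the pose to reach, as a shift and turn from the pose commanded when the call began, along the tool's axes at that moment; what a row does not reach only later rows make up. A row lasts 1/8 s, in which the tool goes at most 62.5 mm and 10.7 degrees, less where a joint would pass 70% of its speed; a pose out of reach is approached as far as the arm can. A call with a gripper value outside its range is refused whole. The fingers move at their own pace and stop on an object; "newtons" is the grip in N (left out, the last holds). Time passes only in rows, so rows that repeat a pose let the fingers close. It gives the time, the measured TCP pose, the force, the opening and the grip force at its end, in the units of the state.
- state(): the state, without advancing time (a new reading comes with each control period).
- camera(name): name is "scene" or "side" or "wrist"; returns a dict with "pixels" (480x640x3 uint8, blue, green, red), "z_map" (480x640 float32, mm along the optical axis (not along the pixel's ray), 0 where there is no reading), "fx", "fy", "cx", "cy" (pixels), "extrinsics" (4x4, takes a point from world to camera coordinates); the wrist camera has in their place "mount" (4x4, takes a point from camera to tool coordinates, whose origin is the TCP and whose axes are the flange's). Camera axes: x right, y up, looking along -z (the intrinsics and any distortion apply to the point x, -y, -z); pixel columns grow to the right and rows downward; lengths in mm; the calibration is good to about 2 mm. The wrist camera is an equidistant fisheye: a pixel r from the principal point sees the ray r / f radians off the axis. A picture is of the moment at which its call begins: read the wrist's pose just before it.
- job_done(): hands the job in; it is judged then, once.
Trained networks look in a picture, given as the dict that the camera call returned (one of the last four; its "shot" number tells which), for a name from the list of things; names that differ only in an ending like _2 or _b are one class to them, and where a whole thing is asked for, a point or a joint stands for the part that bears it (a point fixed in the world has none). Each returns a list of dicts, best first, with "score" (0 to 1); they miss things now and then, are a little off and sometimes report something else, mostly with a low value. They report only what shows in the picture. A call takes as long as a camera call. They do not tell look-alikes from the thing itself.
- find_in(picture, label): "xyz" ([x, y, z] in mm, in world coordinates, good to about 4 mm: the middle of the surface that is visible of it).
The state is a dict: "time_s": time; "joint_pos": joint angles; "qvel": joint speeds; "tau": joint torques, N m; "ee_pos": TCP position; "ee_rot": TCP orientation; "wrist_force": force on the tool from outside, world axes, zero at the start; "wrist_torque": the same for the moment, N m; "opening": finger opening in mm; "grasp_force": force on a finger pad.
Only numpy, scipy, OpenCV 4.12 (cv2) and the standard library are available. Lean on these libraries where they do the work, as an engineer would, in place of code of your own. Each camera call takes 0.05 s, during which the arm holds its last target. There are 200 camera calls.

## Task

Return the empty low tin: push it with the fingertips across the porch of the wooden returns box and in under the hanging flap until it drops to the floor inside, then draw the fingers out so that the flap swings shut behind it. Do not pick the tin up, only slide it, and leave the jars and all the other things on the stall where they stand.

Things in the scene. Friction and masses are not known exactly. Their poses are not given: they have to be found in the camera images.
- returns_box: Wooden returns box, fixed to the table. Origin at table height straight under the middle of the flap; x points inward through the doorway, y along the flap, z up. In front (x -167 to +3 mm, y -180 to +180 mm) is a flat solid porch 75 mm high, without a rim. The porch ends just behind the flap, where the floor drops into the box, so the tin topples in once it is more than half over that edge.
- doorway (a point): Middle of the doorway's foot, at porch height under the flap; axes as the box. The doorway is 98 mm wide and 60 mm high, in a wall 12 mm thick (x -9 to +3 mm); the top of the lintel is 70 mm above the porch.
- well (a point): Middle of the floor inside the box, 6 mm above the table (69 mm below the porch). The inside measures x 3 to 153 mm and y -115 to +115 mm from the box's origin, under a clear flat roof whose top is 149 mm above the table.
- flap (a joint): The flap: a wooden plate 92 mm wide, 54 mm long and 5 mm thick, 60 g, hanging in the doorway from a level pin 60 mm above the porch (135 mm above the table); its lower edge clears the porch by 3 mm. 0 rad is hanging shut; it swings only inward and up (positive), to at most 1.45 rad, and falls shut by its own weight unless something holds it.
- tin: The empty tin: a square, closed, low bare-metal tin, 64 x 64 mm and 28 mm high, turned up to 0.3 rad from square to the box, about 90 g (60 to 130 g), standing on the porch in front of the flap, often off to one side of the doorway. Origin at the centre of its underside, z up.
- tin_center (a point): The middle of the tin, 14 mm above its underside.
- jar_small: Small honey jar, 44 mm across, 62 mm high, standing on the porch beside the doorway, left or right; to be left alone. Origin at the centre of its underside.
- pot: Small open clay cup, 46 mm across, 50 mm high, standing on the porch on the other side of the doorway; to be left alone. Origin at the centre of its underside.
- jar_a: Large honey jar, 76 mm across, 110 mm high, on the table; to be left alone.
- jar_b: Medium honey jar, 62 mm across, 85 mm high, on the table; to be left alone.
- spoon: Wooden spoon lying on the table; to be left alone.
- bowl: White bowl, 100 mm across, 45 mm high, on the table; to be left alone.
- coin_block: Dark wooden block, 70 x 45 x 30 mm, on the table; to be left alone.
Not all that is in view belongs to the job. Several things have the shape of the tin; the one meant has the colours described above.

How it is judged (in metres and radians):
On the way:
1. the flap is pushed open with the tin in the doorway (value of joint flap above 0.5 rad and x of tin_center in the frame of returns_box above -0.035 m and y of tin_center in the frame of returns_box between -0.06 and 0.06 m), for 0.05 s.
At the end, for the whole second after the job is handed in: The tin lies at rest down inside the box (its middle 8 to 150 mm behind the flap, lying flat or on edge, within 110 mm of the box's midline and under 55 mm above the table), the flap hangs shut within 0.06 rad, and every other thing is within 30 mm of where it stood (x of tin_center in the frame of returns_box between 0.008 and 0.15 m and y of tin_center in the frame of returns_box between -0.11 and 0.11 m and height (world z) of tin_center below 0.055 m and value of joint flap below 0.06 rad and linear speed of tin below 0.02 m/s and distance of each of jar_small, pot, jar_a, jar_b, spoon, bowl, coin_block from where it was at the start of the episode below 0.03 m); the robot touches nothing.
It fails at once if the tin is lifted (its middle more than 15 mm above where it stands on the porch) (height (world z) of tin_center above 0.104 m).
It fails at once if another thing is shoved more than 30 mm (distance of any of jar_small, pot, jar_a, jar_b, spoon, bowl, coin_block from where it was at the start of the episode above 0.03 m).
It fails at once if a jar or the cup on the porch is tipped (angle between any of jar_small, pot's own z axis and vertical above 0.4 rad).
It also fails if it takes over 58 s, if anything falls off the work surface, if the arm or the gripper's body presses on something with over 40 N, if the wrist force passes 120 N, or if a joint passes its speed limit or range.

## Working session

There is one attempt and no reset: what is moved stays moved. The work goes in short steps, Python scripts to look and compute and a tool call to move; the robot and the scene stay as the last step left them, time stands still between calls to the robot, and variables do not carry over. Pictures are saved under pics/ and viewed, at most 10 in all, crops included, and the job is handed in when it is done.

Besides the shell and the picture viewer there is one more tool, called after "Call:" as name(argument=value, ...) on one line, values as JSON. step_arm: Moves the arm, as the interface text tells. Its arguments: {"type":"object","properties":{"motion":{"type":"array"},"newtons":{"type":"number"}},"required":["motion"]}

```bash
ls; mkdir -p pics
cat > h.py <<'E'
from plant import *
import numpy as np, cv2
def world(p,uv):
    u,v=uv; z=p["z_map"][int(v),int(u)]
    c=np.array([(u-p["cx"])/p["fx"]*z,-(v-p["cy"])/p["fy"]*z,-z,1])
    return (np.linalg.inv(p["extrinsics"])@c)[:3]
def cloud(p):
    z=p["z_map"]; v,u=np.mgrid[:480,:640]
    c=np.stack([(u-p["cx"])/p["fx"]*z,-(v-p["cy"])/p["fy"]*z,-z,np.ones_like(z)],-1)
    return (c@np.linalg.inv(p["extrinsics"]).T)[...,:3]
E
python3 - <<'E'
from h import *
s=state(); print(s["ee_pos"],s["ee_rot"],s["opening"],s["time_s"])
for n in ("scene","side"):
    p=camera(n); cv2.imwrite(f"pics/{n}.png",p["pixels"]); np.savez(f"{n}.npz",**{k:v for k,v in p.items()})
    print(n,{k:p[k] for k in p if k not in("pixels","z_map")})
    for l in ("returns_box","tin","jar_small","pot","flap","jar_a","jar_b","bowl","coin_block","spoon"):
        print(l,[(np.round(d["xyz"]),round(d["score"],2)) for d in find_in(p,l)][:4])
E
```

```text
pics
[268.18780662 591.43121798 230.05262737] [[-9.10727939e-01  4.13005507e-01 -1.03550499e-03]
 [ 4.13006756e-01  9.10726192e-01 -1.79521587e-03]
 [ 2.01627475e-04 -2.06262381e-03 -9.99997852e-01]] 85.30147280935489 0.0
scene {'fx': 448.1625808520314, 'fy': 448.1625808520314, 'cx': 322.09491459272834, 'cy': 240.43218863968258, 'extrinsics': array([[-6.88169751e-01,  7.25332337e-01, -1.77593658e-02,
         3.86105298e+02],
       [-5.93292674e-01, -5.48468318e-01,  5.89225175e-01,
         2.46061536e+02],
       [ 4.17643624e-01,  4.16023444e-01,  8.07773667e-01,
        -1.39467904e+03],
       [ 0.00000000e+00,  0.00000000e+00,  0.00000000e+00,
         1.00000000e+00]]), 'shot': 1}
returns_box [(array([629.,  82., 111.]), 0.71)]
tin [(array([ 317., -177.,   30.]), 0.88), (array([312., 238.,  29.]), 0.81), (array([ 595., -222.,   26.]), 0.66), (array([643., -36., 103.]), 0.65)]
jar_small [(array([754.,  39., 130.]), 0.67)]
pot [(array([449., -20., 111.]), 0.61), (array([624.,  84., 114.]), 0.45)]
flap []
jar_a [(array([ 532., -430.,   79.]), 0.75), (array([ 659., -379.,   59.])
[... 793 characters left out ...]
582.,   0.,  72.]), 0.88)]
tin [(array([337.,  73.,  30.]), 0.96), (array([309., 226.,  26.]), 0.92), (array([634., -54., 106.]), 0.7), (array([ 308., -184.,   26.]), 0.59)]
jar_small [(array([747.,  17., 116.]), 0.7)]
pot [(array([452., -28., 110.]), 0.84), (array([636., -59., 106.]), 0.53), (array([593.,  43., 106.]), 0.44)]
flap [(array([590.,  41., 103.]), 0.91)]
jar_a [(array([ 519., -479.,  103.]), 0.85), (array([588.,   2.,  76.]), 0.46)]
jar_b [(array([ 519., -479.,  103.]), 0.85), (array([588.,   2.,  76.]), 0.46)]
bowl [(array([614., 456.,  26.]), 0.89)]
coin_block [(array([485., 410.,  32.]), 0.79), (array([ 521., -475.,  106.]), 0.24)]
spoon [(array([ 445., -340.,   14.]), 0.87)]
```

View pics/scene.png

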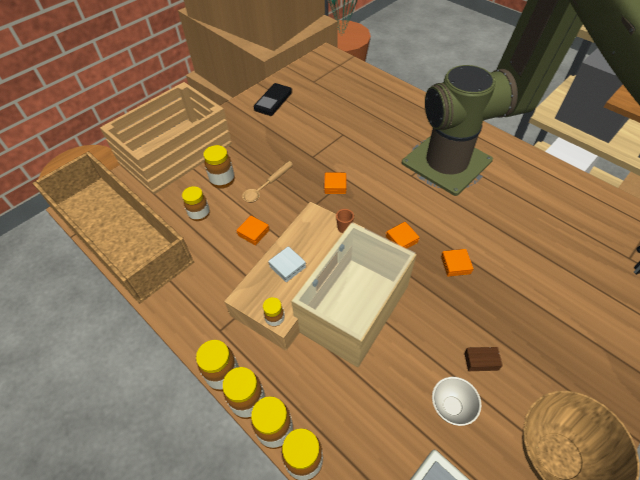

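View pics/side.png

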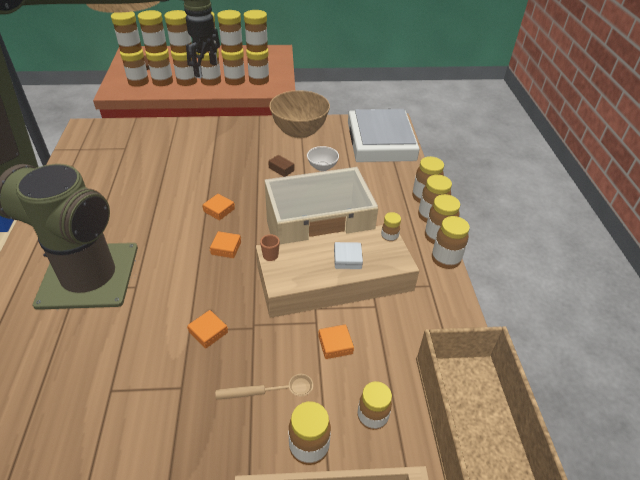

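The bare-metal tin is on the porch at scene (287,263) and side (348,255). The cup is at side (270,248), the small jar at (391,228) and the flap at (327,227). The orange tins are decoys. Next I fit the box and tin from the depth clouds.

```bash
cat > fit.py <<'E'
from h import *
for n in ("scene","side"):
    p=dict(np.load(f"{n}.npz")); C=cloud(p); b=p["pixels"].astype(int); hsv=cv2.cvtColor(p["pixels"],cv2.COLOR_BGR2HSV)
    ok=(p["z_map"]>0)&(C[...,0]>380)&(C[...,0]<840)&(C[...,1]>-160)&(C[...,1]<260)
    def rect(m,name):
        q=C[m][:,:2].astype(np.float32); r=cv2.minAreaRect(q); print(n,name,m.sum(),"z",np.median(C[m][:,2]).round(1),"c",np.round(r[0],1),"size",np.round(r[1],1),"ang",round(r[2],1)); print("   ",cv2.boxPoints(r).round(0).tolist())
    def big(m):
        k,l,s,_=cv2.connectedComponentsWithStats(m.astype(np.uint8)); return l==1+np.argmax(s[1:,4])
    Z=C[...,2]
    rect(big(ok&(abs(Z-75)<5)),"porch")
    near=lambda x,y,r:ok&(np.hypot(C[...,0]-x,C[...,1]-y)<r)
    t=near(638,-45,60)
    rect(big(t&(Z>97)&(Z<109)&(hsv[...,1]<90)),"tin top")
    rect(big(near(450,-22,45)&(Z>116)&(Z<132)),"cup top")
    rect(big(near(752,30,45)&(Z>128)&(Z<145)),"jar top")
    rect(big(ok&(abs(Z-149)<5)),"roof")
    w=ok&(Z>85)&(Z<132)&(C[...,1]<110)&(C[...,1]>-20)&(hsv[...,1]>0)
E
python3 fit.py
```

```text
scene porch 5732 z 75.2 c [593.8  45.4] size [361.9 330.2] ang 10.6
    [[386.0, 174.0], [446.0, -150.0], [802.0, -84.0], [741.0, 241.0]]
scene tin top 631 z 103.0 c [637.2 -41.1] size [64.9 65.5] ang 85.2
    [[602.0, -71.0], [667.0, -76.0], [673.0, -11.0], [607.0, -6.0]]
scene cup top 133 z 123.5 c [454.6 -21.3] size [45.5 42.3] ang 41.5
    [[423.0, -21.0], [452.0, -52.0], [486.0, -22.0], [458.0, 10.0]]
scene jar top 275 z 137.1 c [750.1  36.1] size [39.6 38.1] ang 3.4
    [[729.0, 54.0], [731.0, 16.0], [771.0, 18.0], [769.0, 56.0]]
scene roof 7719 z 149.1 c [578.7 122.8] size [253.6 172.5] ang 10.8
    [[438.0, 184.0], [470.0, 14.0], [719.0, 62.0], [687.0, 231.0]]
side porch 6518 z 74.2 c [609.2 -35.2] size [361.1 176.3] ang 10.7
    [[415.0, 18.0], [448.0, -155.0], [803.0, -88.0], [770.0, 85.0]]
side tin top 558 z 101.9 c [636.3 -45.2] size [67.8 64. ] ang 86.7
    [[602.0, -77.0], [666.0, -81.0], [670.0, -13.0], [606.0, -9.0]]
side cup top 146 z 121.9 c [453.7 -24.7] size [46.2 45.8] ang 42.5
    [[421.0, -23.0], [452.0, -57.0], [486.0, -26.0], [455.0, 8.0]]
side jar top 176 z 135.5 c [750.5  32.5] size [41.5 37.5] ang 54.9
    [[723.0, 26.0], [754.0, 5.0], [778.0, 39.0], [747.0, 60.0]]
side roof 4303 z 147.9 c [580.3 119.8] size [252.3 175.8] ang 10.7
    [[440.0, 183.0], [473.0, 10.0], [721.0, 57.0], [688.0, 230.0]]
```

```bash
cat > plan.py <<'E'
import numpy as np
from scipy.spatial.transform import Rotation as R
YAW=100.7; O=np.array([594.,45.,75.])           # box origin at porch height
B=R.from_euler('z',YAW,degrees=True)
def pose(x,y,z,yaw=0,tilt=0):
    "box-frame TCP pos (z over porch); tool x inward, z down; yaw about up, tilt brings fingertips inward"
    r=B*R.from_euler('z',yaw,degrees=True)*R.from_matrix(np.diag([1.,-1,-1]))*R.from_euler('y',tilt,degrees=True)
    return O+B.apply([x,y,z]),r
def rel(a,b):
    "shift (m) and turn (deg) from pose a to b in a's axes"
    return (a[1].inv().apply(b[0]-a[0])/1000).round(4),np.degrees((a[1].inv()*b[1]).as_rotvec()).round(2)
def tobox(p): return B.inv().apply(np.asarray(p)-O).round(1)
E
python3 - <<'E'
from plan import *
from plant import state
s=state(); a=(np.array([268.5,591.9,231.3]),R.from_matrix(s["ee_rot"]))
A=pose(-94.5,-26,125,-15); print(rel(a,A),A[0],A[1].as_matrix().round(2))
D=pose(-94.5,-26,7,-15); print(rel(A,D))
print(tobox([637,-43,103]), pose(0,0,0,0,30)[1].as_matrix()[:,2])
E
python3 -c "import plant;print([n for n in dir(plant) if 'grip' in n], getattr(plant,'grip_point_offset',None))"
```

```text
(array([-0.5979, -0.426 ,  0.0313]), array([ 0.  , -0.  , 69.91])) [637.09342786 -43.02957727 200.        ] [[ 0.07  1.    0.  ]
 [ 1.   -0.07  0.  ]
 [ 0.    0.   -1.  ]]
(array([0.   , 0.   , 0.118]), array([0., 0., 0.]))
[-94.5 -25.9  28. ] [-0.09283331  0.4913064  -0.8660254 ]
['grip_point_offset'] 18.700000000000003
```

Call:
step_arm(motion=[{"tx":-0.598,"ty":-0.426,"tz":0.0313,"wz":69.9,"jaw":-1},{"tx":-0.598,"ty":-0.426,"tz":0.0313,"wz":69.9,"jaw":-1},{"tx":-0.598,"ty":-0.426,"tz":0.0313,"wz":69.9,"jaw":-1},{"tx":-0.598,"ty":-0.426,"tz":0.0313,"wz":69.9,"jaw":-1},{"tx":-0.598,"ty":-0.426,"tz":0.0313,"wz":69.9,"jaw":-1},{"tx":-0.598,"ty":-0.426,"tz":0.0313,"wz":69.9,"jaw":-1},{"tx":-0.598,"ty":-0.426,"tz":0.0313,"wz":69.9,"jaw":-1},{"tx":-0.598,"ty":-0.426,"tz":0.0313,"wz":69.9,"jaw":-1},{"tx":-0.598,"ty":-0.426,"tz":0.0313,"wz":69.9,"jaw":-1},{"tx":-0.598,"ty":-0.426,"tz":0.0313,"wz":69.9,"jaw":-1},{"tx":-0.598,"ty":-0.426,"tz":0.0313,"wz":69.9,"jaw":-1},{"tx":-0.598,"ty":-0.426,"tz":0.0313,"wz":69.9,"jaw":-1},{"tx":-0.598,"ty":-0.426,"tz":0.0313,"wz":69.9,"jaw":-1},{"tx":-0.598,"ty":-0.426,"tz":0.0313,"wz":69.9,"jaw":-1},{"tx":-0.598,"ty":-0.426,"tz":0.0313,"wz":69.9,"jaw":-1},{"tx":-0.598,"ty":-0.426,"tz":0.0313,"wz":69.9,"jaw":-1},{"tx":-0.598,"ty":-0.426,"tz":0.0313,"wz":69.9,"jaw":-1}])

```text
validation failed for argument at $.mo...
```

Call:
step_arm(motion=[{"wx":0,"wy":0,"wz":5,"tx":-0.04,"ty":-0.03,"tz":0.0,"jaw":-1}])

```text
time_s: 1.23
ee_pos: [291.8, 549.2, 231.2]
ee_rot: [[-0.872, 0.49, -0.0], [0.49, 0.872, 0.001], [0.0, 0.0, -1.0]]
wrist_force: [0.6, -0.3, -0.4]
opening: 85.3
grasp_force: 0.0
```

Call:
step_arm(motion=[{"wx":0,"wy":0,"wz":64.9,"tx":-0.59,"ty":-0.3466,"tz":0.0313,"jaw":-1},{"wx":0,"wy":0,"wz":64.9,"tx":-0.59,"ty":-0.3466,"tz":0.0313,"jaw":-1},{"wx":0,"wy":0,"wz":64.9,"tx":-0.59,"ty":-0.3466,"tz":0.0313,"jaw":-1},{"wx":0,"wy":0,"wz":64.9,"tx":-0.59,"ty":-0.3466,"tz":0.0313,"jaw":-1},{"wx":0,"wy":0,"wz":64.9,"tx":-0.59,"ty":-0.3466,"tz":0.0313,"jaw":-1},{"wx":0,"wy":0,"wz":64.9,"tx":-0.59,"ty":-0.3466,"tz":0.0313,"jaw":-1},{"wx":0,"wy":0,"wz":64.9,"tx":-0.59,"ty":-0.3466,"tz":0.0313,"jaw":-1},{"wx":0,"wy":0,"wz":64.9,"tx":-0.59,"ty":-0.3466,"tz":0.0313,"jaw":-1},{"wx":0,"wy":0,"wz":64.9,"tx":-0.59,"ty":-0.3466,"tz":0.0313,"jaw":-1},{"wx":0,"wy":0,"wz":64.9,"tx":-0.59,"ty":-0.3466,"tz":0.0313,"jaw":-1},{"wx":0,"wy":0,"wz":64.9,"tx":-0.59,"ty":-0.3466,"tz":0.0313,"jaw":-1},{"wx":0,"wy":0,"wz":64.9,"tx":-0.59,"ty":-0.3466,"tz":0.0313,"jaw":-1},{"wx":0,"wy":0,"wz":64.9,"tx":-0.59,"ty":-0.3466,"tz":0.0313,"jaw":-1},{"wx":0,"wy":0,"wz":64.9,"tx":-0.59,"ty":-0.3466,"tz":0.0313,"jaw":-1},{"wx":0,"wy":0,"wz":64.9,"tx":-0.59,"ty":-0.3466,"tz":0.0313,"jaw":-1},{"wx":0,"wy":0,"wz":64.9,"tx":-0.59,"ty":-0.3466,"tz":0.0313,"jaw":-1}])

```text
time_s: 3.22
ee_pos: [636.3, -42.6, 200.3]
ee_rot: [[0.074, 0.997, 0.0], [0.997, -0.074, -0.0], [-0.0, 0.0, -1.0]]
wrist_force: [-0.1, -0.1, 0.0]
opening: 85.6
grasp_force: 0.0
```

Call:
step_arm(motion=[{"wx":0,"wy":0,"wz":0,"tx":0,"ty":0,"tz":0.05,"jaw":-1},{"wx":0,"wy":0,"wz":0,"tx":0,"ty":0,"tz":0.08,"jaw":-1},{"wx":0,"wy":0,"wz":0,"tx":0,"ty":0,"tz":0.09,"jaw":-1},{"wx":0,"wy":0,"wz":0,"tx":0,"ty":0,"tz":0.1,"jaw":-1},{"wx":0,"wy":0,"wz":0,"tx":0,"ty":0,"tz":0.11,"jaw":-1},{"wx":0,"wy":0,"wz":0,"tx":0,"ty":0,"tz":0.12,"jaw":-1},{"wx":0,"wy":0,"wz":0,"tx":0,"ty":0,"tz":0.12,"jaw":-1}])

```text
time_s: 4.1
ee_pos: [635.9, -43.4, 79.2]
ee_rot: [[0.075, 0.997, -0.001], [0.997, -0.075, 0.0], [0.0, -0.001, -1.0]]
wrist_force: [0.3, 0.4, -0.2]
opening: 85.3
grasp_force: 0.0
```

Run:
```python
from h import *
p=camera("side"); cv2.imwrite("pics/s2.png",cv2.resize(p["pixels"][150:330,220:460],None,fx=3,fy=3)); print(state()["wrist_force"],state()["ee_pos"])
```

```text
[-0.32226847 -0.02701948  0.1215596 ] [636.32847769 -43.50602716  79.80585973]
```

View pics/s2.png

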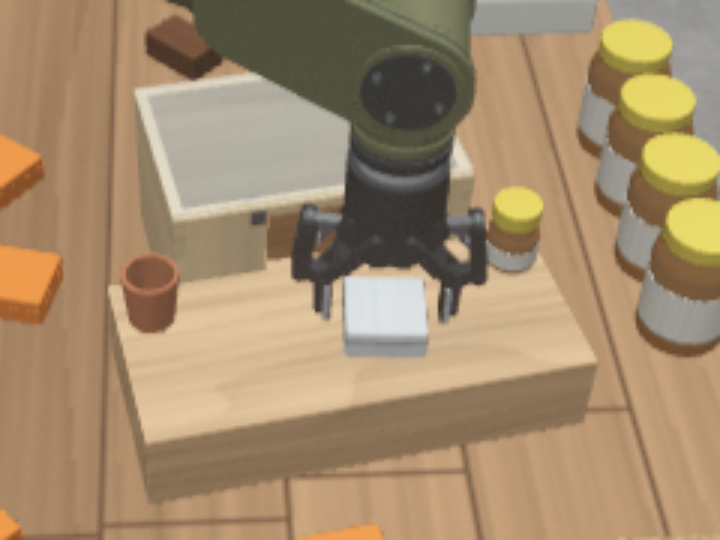

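Call:
step_arm(motion=[{"wx":0,"wy":0,"wz":0,"tx":0,"ty":0,"tz":0,"jaw":-0.65},{"wx":0,"wy":0,"wz":0,"tx":0,"ty":0,"tz":0,"jaw":-0.65},{"wx":0,"wy":0,"wz":0,"tx":0,"ty":0,"tz":0,"jaw":-0.65}], newtons=20)

```text
time_s: 4.53
ee_pos: [636.6, -43.5, 80.4]
ee_rot: [[0.075, 0.997, 0.001], [0.997, -0.075, -0.0], [-0.0, 0.001, -1.0]]
wrist_force: [-1.0, -0.0, 0.4]
opening: 70.5
grasp_force: 0.0
```

Linear mapping confirmed, and there is no contact. I narrow the cage to about 67 mm while sliding the tin sideways and squaring it.

Call:
step_arm(motion=[{"wx":0,"wy":0,"wz":0,"tx":0,"ty":0,"tz":0,"jaw":-0.58},{"wx":0,"wy":0,"wz":-2,"tx":-0.001,"ty":-0.003,"tz":0,"jaw":-0.58},{"wx":0,"wy":0,"wz":-4,"tx":-0.002,"ty":-0.007,"tz":0,"jaw":-0.58},{"wx":0,"wy":0,"wz":-6,"tx":-0.003,"ty":-0.01,"tz":0,"jaw":-0.58},{"wx":0,"wy":0,"wz":-8,"tx":-0.004,"ty":-0.014,"tz":0,"jaw":-0.58},{"wx":0,"wy":0,"wz":-10,"tx":-0.005,"ty":-0.018,"tz":0,"jaw":-0.58},{"wx":0,"wy":0,"wz":-12,"tx":-0.006,"ty":-0.022,"tz":0,"jaw":-0.58},{"wx":0,"wy":0,"wz":-15,"tx":-0.0067,"ty":-0.025,"tz":0,"jaw":-0.58},{"wx":0,"wy":0,"wz":-18,"tx":-0.0067,"ty":-0.025,"tz":0,"jaw":-0.58},{"wx":0,"wy":0,"wz":-18,"tx":-0.0067,"ty":-0.025,"tz":0,"jaw":-0.58},{"wx":0,"wy":0,"wz":-15,"tx":-0.0067,"ty":-0.025,"tz":0,"jaw":-0.58},{"wx":0,"wy":0,"wz":-15,"tx":-0.0067,"ty":-0.025,"tz":0,"jaw":-0.8},{"wx":0,"wy":0,"wz":-15,"tx":-0.0067,"ty":-0.025,"tz":0,"jaw":-1},{"wx":0,"wy":0,"wz":-15,"tx":-0.0067,"ty":-0.025,"tz":0,"jaw":-1},{"wx":0,"wy":0,"wz":-15,"tx":-0.0067,"ty":-0.025,"tz":-0.04,"jaw":-1},{"wx":0,"wy":0,"wz":-15,"tx":-0.0067,"ty":-0.025,"tz":-0.06,"jaw":-1}])

```text
time_s: 6.52
ee_pos: [612.1, -48.5, 142.3]
ee_rot: [[-0.186, 0.983, 0.003], [0.983, 0.186, -0.001], [-0.001, 0.003, -1.0]]
wrist_force: [0.4, -0.2, -0.6]
opening: 85.5
grasp_force: 0.0
```

Run:
```python
from h import *
from plan import *
s=state(); print(tobox(s["ee_pos"]))
for n in ("side","scene"):
    p=camera(n); C=cloud(p); hsv=cv2.cvtColor(p["pixels"],cv2.COLOR_BGR2HSV)
    m=(np.hypot(C[...,0]-612,C[...,1]+48)<65)&(abs(C[...,2]-102)<5)&(hsv[...,1]<90)&(hsv[...,2]>110)
    q=C[m][:,:2].astype(np.float32); r=cv2.minAreaRect(q); print(m.sum(),r,tobox([*r[0],103]))
```

```text
[-95.2  -0.4  67.3]
565 ((610.6804809570312, -47.41642379760742), (64.45355224609375, 67.48307037353516), 10.156394004821777) [-93.9   0.8  28. ]
581 ((610.7625732421875, -43.606040954589844), (66.85640716552734, 64.47246551513672), 9.833830833435059) [-90.2  -0.   28. ]
```

Run:
```python
from plan import *
a=pose(-94.5,0,67); b=pose(-160,0,67,0,30); c=pose(-160,0,8,0,30); d=pose(-100,0,8,0,30);
print(rel(a,b),rel(b,c),rel(c,d),rel(c,pose(-160,0,67,0,30)))
```

```text
(array([-0.0655, -0.    ,  0.    ]), array([ 0., 30.,  0.])) (array([-0.0295,  0.    ,  0.0511]), array([0., 0., 0.])) (array([0.052, 0.   , 0.03 ]), array([0., 0., 0.])) (array([ 0.0295, -0.    , -0.0511]), array([0., 0., 0.]))
```

Call:
step_arm(motion=[{"wx":0,"wy":0,"wz":0,"tx":-0.03,"ty":0,"tz":-0.02,"jaw":-0.5},{"wx":0,"wy":5,"wz":0,"tx":-0.065,"ty":0,"tz":-0.02,"jaw":0.06},{"wx":0,"wy":15,"wz":0,"tx":-0.0655,"ty":0,"tz":-0.01,"jaw":0.06},{"wx":0,"wy":25,"wz":0,"tx":-0.0655,"ty":0,"tz":0,"jaw":0.06},{"wx":0,"wy":30,"wz":0,"tx":-0.0655,"ty":0,"tz":0,"jaw":0.06},{"wx":0,"wy":30,"wz":0,"tx":-0.0655,"ty":0,"tz":0,"jaw":0.06},{"wx":0,"wy":30,"wz":0,"tx":-0.0655,"ty":0,"tz":0,"jaw":0.06},{"wx":0,"wy":30,"wz":0,"tx":-0.0655,"ty":0,"tz":0.03,"jaw":0.06},{"wx":0,"wy":30,"wz":0,"tx":-0.0655,"ty":0,"tz":0.05,"jaw":0.06},{"wx":0,"wy":30,"wz":0,"tx":-0.0655,"ty":0,"tz":0.059,"jaw":0.06},{"wx":0,"wy":30,"wz":0,"tx":-0.0655,"ty":0,"tz":0.059,"jaw":0.06}])

```text
time_s: 8.0
ee_pos: [622.8, -112.1, 80.5]
ee_rot: [[-0.161, 0.983, -0.094], [0.851, 0.186, 0.492], [0.501, -0.001, -0.866]]
wrist_force: [0.4, 0.1, -0.2]
opening: 40.1
grasp_force: 0.0
```

Run:
```python
from h import *
from plan import *
s=state(); print(tobox(s["ee_pos"]),s["opening"],s["wrist_force"])
p=camera("side"); cv2.imwrite("pics/s3.png",cv2.resize(p["pixels"][150:330,220:460],None,fx=3,fy=3))
```

```text
[-159.8    0.8    5.5] 40.103044693204595 [ 0.42033773  0.12391642 -0.21261836]
```

View pics/s3.png

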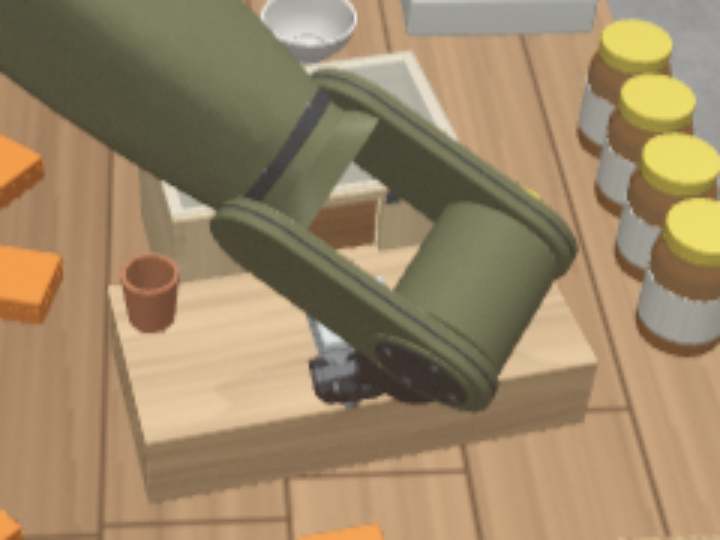

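Run:
```python
from h import *
from plan import *
for n in ("side","scene"):
    p=camera(n); C=cloud(p); hsv=cv2.cvtColor(p["pixels"],cv2.COLOR_BGR2HSV)
    m=(C[...,2]>155)&(C[...,0]>400)&(C[...,0]<850)&(abs(C[...,1])<250)
    q=B.inv().apply(C[m]-O)
    for y0 in range(-150,150,25):
        k=(q[:,1]>=y0)&(q[:,1]<y0+25)
        if k.sum()>5: print(n,y0,k.sum(),"zmin",q[k,2].min().round(),"x",q[k,0].min().round(),q[k,0].max().round())
print(state()["joint_pos"])
```

```text
side -75 90 zmin 246.0 x -307.0 -293.0
side -50 273 zmin 249.0 x -309.0 -276.0
side -25 442 zmin 101.0 x -305.0 -252.0
side 0 790 zmin 80.0 x -299.0 -216.0
side 25 652 zmin 82.0 x -294.0 -197.0
side 50 503 zmin 81.0 x -267.0 -188.0
side 75 718 zmin 213.0 x -286.0 -179.0
side 100 1165 zmin 231.0 x -281.0 -156.0
side 125 1498 zmin 251.0 x -276.0 -132.0
scene -75 460 zmin 80.0 x -296.0 -185.0
scene -50 1314 zmin 80.0 x -302.0 130.0
scene -25 1367 zmin 81.0 x -300.0 -180.0
scene 0 1154 zmin 80.0 x -267.0 -179.0
scene 25 804 zmin 80.0 x -251.0 -179.0
scene 50 601 zmin 81.0 x -263.0 -174.0
scene 75 888 zmin 284.0 x -278.0 -160.0
scene 100 1033 zmin 294.0 x -253.0 -137.0
scene 125 1126 zmin 313.0 x -245.0 -118.0
[-25.34003133  21.9709891   95.66168186  24.11339989  81.79947445
 -43.69585647]
```

Call:
step_arm(motion=[{"wx":0,"wy":0,"wz":0,"tx":0.0102,"ty":0,"tz":0.0024,"jaw":0.06},{"wx":0,"wy":0,"wz":0,"tx":0.0188,"ty":0,"tz":0.0074,"jaw":0.06},{"wx":0,"wy":0,"wz":0,"tx":0.0275,"ty":0,"tz":0.0124,"jaw":0.06},{"wx":0,"wy":0,"wz":0,"tx":0.0361,"ty":0,"tz":0.0174,"jaw":0.06},{"wx":0,"wy":0,"wz":0,"tx":0.0448,"ty":0,"tz":0.0224,"jaw":0.06},{"wx":0,"wy":0,"wz":0,"tx":0.0535,"ty":0,"tz":0.0274,"jaw":0.06},{"wx":0,"wy":0,"wz":0,"tx":0.0621,"ty":0,"tz":0.0324,"jaw":0.06},{"wx":0,"wy":0,"wz":0,"tx":0.0708,"ty":0,"tz":0.0374,"jaw":0.06},{"wx":0,"wy":0,"wz":0,"tx":0.0752,"ty":0,"tz":0.0399,"jaw":0.06},{"wx":0,"wy":0,"wz":0,"tx":0.0752,"ty":0,"tz":0.0399,"jaw":0.06}])

```text
time_s: 9.4
ee_pos: [607.2, -28.6, 84.0]
ee_rot: [[-0.161, 0.983, -0.093], [0.851, 0.186, 0.491], [0.5, -0.0, -0.866]]
wrist_force: [-0.7, -0.2, 0.3]
opening: 40.2
grasp_force: 0.0
```

Run:
```python
from h import *
from plan import *
s=state(); print(tobox(s["ee_pos"]),s["opening"],s["wrist_force"])
for n in ("side","scene"):
    p=camera(n); C=cloud(p); hsv=cv2.cvtColor(p["pixels"],cv2.COLOR_BGR2HSV)
    q=(C-O)@B.as_matrix()
    m=(abs(q[...,0]+50)<60)&(abs(q[...,1])<48)&(abs(q[...,2]-28)<4)&(hsv[...,1]<90)&(hsv[...,2]>110)
    k=q[m]; print(n,m.sum(),k.min(0).round(),k.max(0).round())
    cv2.imwrite(f"pics/{n}4.png",cv2.resize(p["pixels"][150:330,220:460],None,fx=3,fy=3))
```

```text
[-74.8   0.7   9. ] 40.21477710765148 [-0.73099706 -0.205236    0.27846979]
side 98 [-51.   7.  24.] [-2. 34. 31.]
scene 406 [-76. -33.  24.] [-22.  33.  32.]
```

View pics/scene4.png

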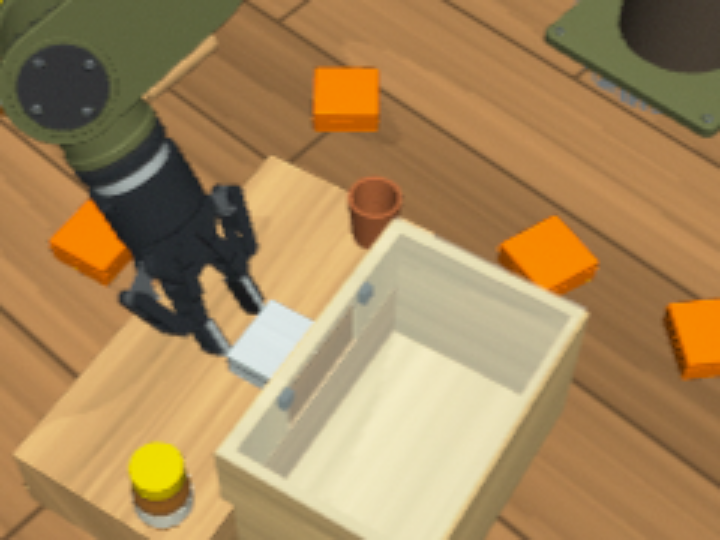

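The tin at (270,340) is square to the doorway and centred, with its front edge at the flap. I push on through.

Call:
step_arm(motion=[{"wx":0,"wy":0,"wz":0,"tx":0.0069,"ty":0,"tz":0.004,"jaw":0.06},{"wx":0,"wy":0,"wz":0,"tx":0.0139,"ty":0,"tz":0.008,"jaw":0.06},{"wx":0,"wy":0,"wz":0,"tx":0.0208,"ty":0,"tz":0.012,"jaw":0.06},{"wx":0,"wy":0,"wz":0,"tx":0.0277,"ty":0,"tz":0.016,"jaw":0.06},{"wx":0,"wy":0,"wz":0,"tx":0.0346,"ty":0,"tz":0.02,"jaw":0.06},{"wx":0,"wy":0,"wz":0,"tx":0.0416,"ty":0,"tz":0.024,"jaw":0.06},{"wx":0,"wy":0,"wz":0,"tx":0.0485,"ty":0,"tz":0.028,"jaw":0.06},{"wx":0,"wy":0,"wz":0,"tx":0.0554,"ty":0,"tz":0.032,"jaw":0.06},{"wx":0,"wy":0,"wz":0,"tx":0.0606,"ty":0,"tz":0.035,"jaw":0.06},{"wx":0,"wy":0,"wz":0,"tx":0.0606,"ty":0,"tz":0.035,"jaw":0.06},{"wx":0,"wy":0,"wz":0,"tx":0.0606,"ty":0,"tz":0.035,"jaw":0.06}])

```text
time_s: 10.88
ee_pos: [594.4, 39.6, 84.1]
ee_rot: [[-0.161, 0.983, -0.093], [0.851, 0.186, 0.491], [0.5, 0.0, -0.866]]
wrist_force: [0.6, 0.6, 0.3]
opening: 40.2
grasp_force: 0.0
```

Run:
```python
from h import *
from plan import *
s=state(); print(tobox(s["ee_pos"]),s["opening"],s["wrist_force"])
p=camera("scene"); cv2.imwrite("pics/scene5.png",cv2.resize(p["pixels"][150:330,220:460],None,fx=3,fy=3))
```

```text
[-5.4  0.6  9.1] 40.22753891692544 [0.58908477 0.58211575 0.34296512]
```

View pics/scene5.png

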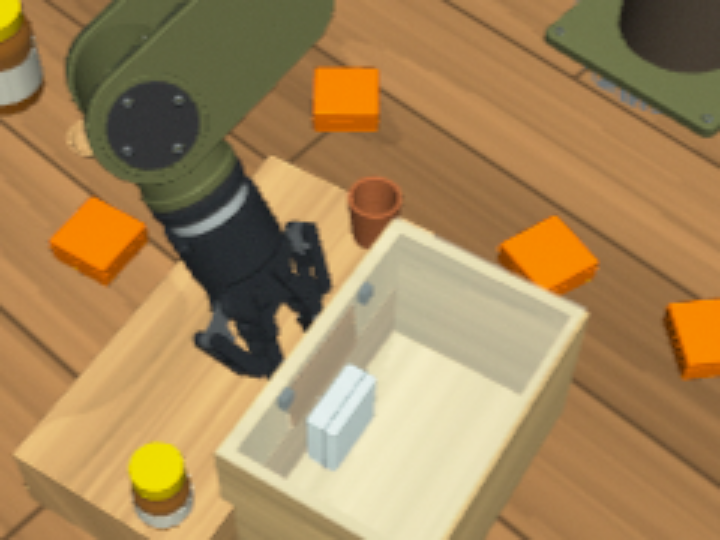

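The tin has dropped in and stands on edge at (340,415). I draw the fingers straight out, then raise them.

Call:
step_arm(motion=[{"wx":0,"wy":0,"wz":0,"tx":-0.0173,"ty":0,"tz":-0.01,"jaw":0.06},{"wx":0,"wy":0,"wz":0,"tx":-0.0346,"ty":0,"tz":-0.02,"jaw":0.06},{"wx":0,"wy":0,"wz":0,"tx":-0.0606,"ty":0,"tz":-0.035,"jaw":0.06},{"wx":0,"wy":0,"wz":0,"tx":-0.0866,"ty":0,"tz":-0.05,"jaw":0.06},{"wx":0,"wy":0,"wz":0,"tx":-0.0966,"ty":0,"tz":-0.09,"jaw":0.06},{"wx":0,"wy":0,"wz":0,"tx":-0.0966,"ty":0,"tz":-0.14,"jaw":0.06},{"wx":0,"wy":0,"wz":0,"tx":-0.0966,"ty":0,"tz":-0.14,"jaw":0.06},{"wx":0,"wy":0,"wz":0,"tx":-0.0966,"ty":0,"tz":-0.14,"jaw":0.06},{"wx":0,"wy":0,"wz":0,"tx":-0.0966,"ty":0,"tz":-0.14,"jaw":0.06},{"wx":0,"wy":0,"wz":0,"tx":-0.0966,"ty":0,"tz":-0.14,"jaw":0.06},{"wx":0,"wy":0,"wz":0,"tx":-0.0966,"ty":0,"tz":-0.14,"jaw":0.06}])

```text
time_s: 12.3
ee_pos: [622.6, -110.7, 156.3]
ee_rot: [[-0.161, 0.982, -0.094], [0.851, 0.186, 0.492], [0.501, -0.001, -0.866]]
wrist_force: [-0.3, -0.5, 0.8]
opening: 39.9
grasp_force: 0.0
```

Run:
```python
from h import *
from plan import *
s=state(); print(tobox(s["ee_pos"]),s["opening"],s["wrist_force"])
A=camera("scene"); b=camera("side")
P=[p["pixels"][150:330,220:440] for p in (A,b)]
cv2.imwrite("pics/f6.png",cv2.resize(np.hstack(P),None,fx=1.8,fy=1.8,interpolation=cv2.INTER_CUBIC))
```

```text
[-158.3    0.8   81.3] 39.896341171404266 [-0.31238034 -0.4729627   0.78587153]
```

View pics/f6.png

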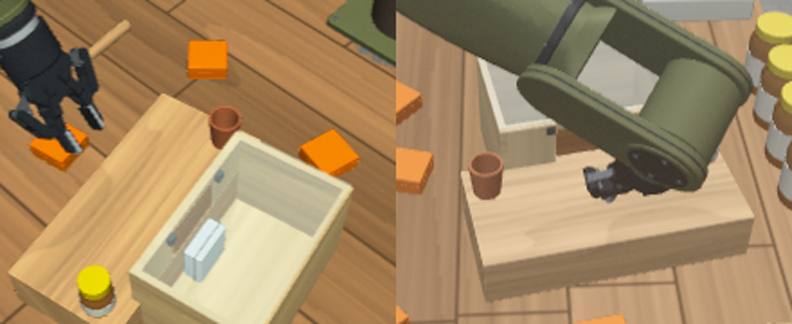

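Run:
```python
from h import *
from plan import *
p=camera("scene"); E=p["extrinsics"]; S=5; u0,v0=300,210
def pr(b):
    w=O+B.apply(b); c=E[:3,:3]@w+E[:3,3]; return np.array([(p["fx"]*c[0]/-c[2]+p["cx"]-u0)*S,(p["fy"]*-c[1]/-c[2]+p["cy"]-v0)*S])
im=cv2.resize(p["pixels"][v0:v0+120,u0:u0+120],None,fx=S,fy=S,interpolation=cv2.INTER_CUBIC); raw=im.copy()
def poly(pts,col): cv2.polylines(im,[np.int32([pr(np.array(q,float)) for q in pts])],True,col,1)
z0,z1=-69,-5
for x in (4,32): poly([(x,-32,z0),(x,32,z0),(x,32,z1),(x,-32,z1)],(0,0,255))
poly([(4,-32,z1),(4,32,z1),(32,32,z1),(32,-32,z1)],(0,0,255))
poly([(0,-46,60),(0,46,60),(0,46,6),(0,-46,6)],(0,160,0))
cv2.imwrite("pics/ov.png",im[:, :])
```

```text
(no output)
```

View pics/ov.png

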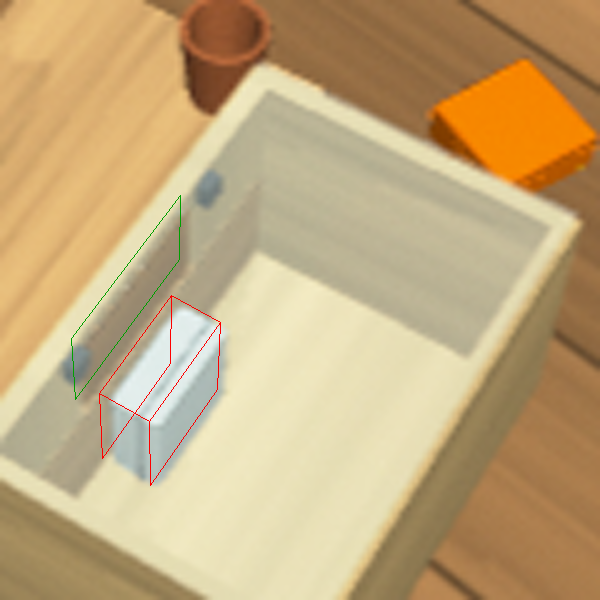

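The overlay shows the tin standing on edge with its middle about 20 mm behind the flap and below porch level. The flap is hanging shut, and the cup and jar look unmoved.

```bash
python3 -c "
from plant import *
print(job_done())"
```

```text
the job is handed in; nothing more can be done
None
```

I slid the tin across the porch and in under the flap; it now stands on edge on the box floor, the flap hangs shut, nothing else looked disturbed, and I handed the job in at about 12.5 s (it returned no verdict).

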